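Stand the fallen capacitor up in the clamping jig and hold the spring clamp open

TASK

One of the motor capacitors has fallen over in the lane of the soldering jig: stand it upright again in the lane among the others, setting it down rather than dropping it, and let go of it. Then pull the jig's spring clamp out by its red grip bar until the black pointer stands over the red mark and keep it there, so that I can load the three waiting capacitors: finish while still holding the clamp at the mark. Do not knock over the standing capacitors, do not shift the red mark, and leave the other things on the bench alone.

Things in the scene. Friction and masses are not known exactly. Their poses are not given: they have to be found in the camera images.
- jig: aluminium clamping jig, screwed to the bench, for a row of seven capacitors. Origin at the centre of its underside, on the bench; own x runs along the lane towards the clamp and its red grip bar, z up. Base plate 132 mm wide, 12 mm thick. Blue guide block of the clamp at x = 158 to 183 mm, 110 mm wide, top 75 mm above the bench. White scale rail on the -y side, top 24 mm above the bench
- lane_start (a point): start of the lane: on the lane floor (12 mm above the bench), mid-width, at the face of the dark end stop (its top 62 mm above the bench). The lane runs from here 270 mm along the jig's +x to the plate of the closed clamp, 50 mm wide between two low fences (6 mm thick, tops 20 mm above the bench)
- clamp: spring-loaded end clamp: a steel plate across the lane (top 74 mm above the bench) on two rods through the blue block, joined outside it by a red grip bar. Slides along the jig's +x only, 0 to 65 mm; springs pull it shut (about 6 N closed, 12 N at 45 mm out); let go, it snaps shut. Its origin is the jig's origin when closed and moves with it
- grip (a point): centre of the red grip bar: 14 mm diameter, lying along the jig's y, 50 mm above the bench, 70 mm free between the two rods; its centre is 65 mm outside the blue block when closed. Pull it away from the block, along the jig's +x
- pointer (a point): tip of the black pointer needle on the clamp (2.5 mm wide), that runs over the white scale rail
- mark (a point): middle of the red index clip on the white scale rail (10 mm long along the rail), the load mark: the pointer must stand over it. It lies 28 to 50 mm further along the jig's +x than the pointer of the closed clamp, and stays put
- cap_fallen: motor capacitor: plain aluminium can with a blue band, 40 mm diameter, 66 mm tall; black lid on top (to 70 mm) with two brass tabs (to 77 mm); 0.1 to 0.2 kg. Origin at the centre of its base, own +z from base to lid. This one lies on its side in the lane, roughly along it, its lid towards the clamp; its axis is 32 mm above the bench
- cap_a: motor capacitor: plain aluminium can with a blue band, 40 mm diameter, 66 mm tall; black lid on top (to 70 mm) with two brass tabs (to 77 mm); 0.1 to 0.2 kg. Origin at the centre of its base, own +z from base to lid. Stands in the lane near the fixed end stop
- cap_b: motor capacitor: plain aluminium can with a blue band, 40 mm diameter, 66 mm tall; black lid on top (to 70 mm) with two brass tabs (to 77 mm); 0.1 to 0.2 kg. Origin at the centre of its base, own +z from base to lid. Stands in the lane between the fallen one and cap_c
- cap_c: motor capacitor: plain aluminium can with a blue band, 40 mm diameter, 66 mm tall; black lid on top (to 70 mm) with two brass tabs (to 77 mm); 0.1 to 0.2 kg. Origin at the centre of its base, own +z from base to lid. Stands in the lane next to the clamp plate
- cap_wait1: motor capacitor: plain aluminium can with a blue band, 40 mm diameter, 66 mm tall; black lid on top (to 70 mm) with two brass tabs (to 77 mm); 0.1 to 0.2 kg. Origin at the centre of its base, own +z from base to lid. Stands on the bench, waiting to be loaded; leave it alone
- cap_wait2: motor capacitor: plain aluminium can with a blue band, 40 mm diameter, 66 mm tall; black lid on top (to 70 mm) with two brass tabs (to 77 mm); 0.1 to 0.2 kg. Origin at the centre of its base, own +z from base to lid. Stands on the bench, waiting to be loaded; leave it alone
- cap_wait3: motor capacitor: plain aluminium can with a blue band, 40 mm diameter, 66 mm tall; black lid on top (to 70 mm) with two brass tabs (to 77 mm); 0.1 to 0.2 kg. Origin at the centre of its base, own +z from base to lid. Stands on the bench, waiting to be loaded; leave it alone
- spool: solder spool with red flanges, 58 mm diameter, 50 mm tall, standing on the bench; leave it alone. Origin at the centre of its underside
- screwdriver: screwdriver with orange handle lying on the bench; leave it alone

How it is judged:
On the way, in this order (a step that is already met when the one before it is completed fails the run):
1. the fallen capacitor stands upright on the lane floor between the fences, released (angle between cap_fallen's own z axis and vertical below 0.1 rad and z of cap_fallen in the frame of jig between 0.008 and 0.016 m and y of cap_fallen in the frame of jig between -0.009 and 0.009 m and x of cap_fallen in the frame of jig between -0.175 and 0.11 m and contact force between the fingers and cap_fallen below 0.05 N and linear speed of cap_fallen below 0.02 m/s and angular speed of cap_fallen below 0.2 rad/s), for 0.3 s.
2. the clamp is held with its pointer over the red mark (x of pointer in the frame of mark between -0.005 and 0.005 m and contact force between the fingers and clamp above 3 N and linear speed of clamp below 0.02 m/s), for 0.3 s.
At the end, for the whole second after the job is handed in: The fallen capacitor stands upright (within 0.1 rad) at rest on the lane floor, not touched by the fingers, as do the three others in the lane; the fingers hold the clamp (over 3 N) with its pointer within 5 mm of the middle of the red mark, still, and no capacitor touches the clamp (all of step 1 and all of step 2 and angle between each of cap_a, cap_b, cap_c's own z axis and vertical below 0.1 rad and z of cap_a in the frame of jig between 0.008 and 0.016 m and y of cap_a in the frame of jig between -0.009 and 0.009 m and x of cap_a in the frame of jig between -0.175 and 0.11 m and z of cap_b in the frame of jig between 0.008 and 0.016 m and y of cap_b in the frame of jig between -0.009 and 0.009 m and x of cap_b in the frame of jig between -0.175 and 0.11 m and z of cap_c in the frame of jig between 0.008 and 0.016 m and y of cap_c in the frame of jig between -0.009 and 0.009 m and x of cap_c in the frame of jig between -0.175 and 0.11 m and contact force between each of cap_a, cap_b, cap_c, cap_fallen and clamp below 0.3 N); the arm keeps its last pose, push and grip.
It fails at once if a standing capacitor in the lane is knocked over (angle between any of cap_a, cap_b, cap_c's own z axis and vertical above 0.5 rad).
It fails at once if the capacitor is dropped (moves faster than 0.6 m/s outside the fingers) (linear speed of cap_fallen above 0.6 m/s and contact force between the fingers and cap_fallen below 0.05 N).
It fails at once if the red mark is shifted more than 4 mm (distance of mark from where it was at the start of the episode above 0.004 m).
It fails at once if a thing on the bench beside the jig is moved more than 20 mm or knocked over (distance of any of cap_wait1, cap_wait2, spool, cap_wait3, screwdriver from where it was at the start of the episode above 0.02 m or angle between any of cap_wait1, cap_wait2, spool, cap_wait3's own z axis and vertical above 0.5 rad).
It also fails if it takes over 51 s, if anything falls off the work surface, if the arm or the gripper's body presses on something with over 40 N, if the wrist force passes 120 N, or if a joint passes its speed limit or range.

ROBOT

A 6-joint arm with a two-finger parallel gripper is mounted at the origin on the work surface. World frame = base frame: x ahead of the robot, y to its left, z up, the work surface at z = 0. Lengths are in m, angles in rad, forces in N, time in s.
With the tool pointing down it reaches from about 0.35 to 0.85 m from the base axis. Payload 8.1 kg.
Tool frame: the origin (TCP) lies at the very end of the fingers, on their centre line; the grasp point (between the pads) lies 19 mm behind it (robot.pinch_z is the distance from the TCP to the grasp point, in m); y points along the fingers, x is the direction in which the jaws open and shut, and the axes are right-handed (so a half turn about y gives the same grasp; the last joint's range is limited). The gripper opens to 93 mm and grips with 3 to 60 N. Pads are 15 mm wide; open, the fingers measure 128 mm over their backs; the gripper's body (75 mm by 188 mm) begins 65 mm behind the grasp point.
Start: joints at [-1.196, 0.13, 1.488, -0, 1.523, -0.085], TCP at [0.266, -0.538, 0.219] pointing down, gripper open.
Joint ranges: [-2.96, 2.96], [-0.89, 2.26], [0.02, 2.5], [-1.34, 4.48], [0, 2.73], [-2.66, 2.66]. Speed limits (rad/s): [2.39, 2.39, 2.79, 3.14, 3.14, 3.14].

INTERFACE

Orientations are given as a rotation vector (axis times angle).
In Python, from plant import robot gives the robot as it stands.
- The arm moves only by the shell command python3 -m inch 'ROWS' [FORCE]. ROWS is JSON, a list of rows, each a list of 5 numbers: the closure, from -1 (fully open) to 1 (shut), then the shift along the world's x, y, z in m, then the turn about the world's z in rad. A call has 1 to 8 rows; each row is the pose to reach, as a shift and turn from the pose measured when the call began; what a row does not reach only later rows make up. A row lasts 1/8 s, in which the tool goes at most 62.5 mm and 10.7 degrees, less where a joint would pass 70% of its speed; a pose out of reach is approached as far as the arm can. A call with a gripper value outside its range is refused whole. The fingers move at their own pace and stop on an object; FORCE is the grip in N (left out, the last holds). Time passes only in rows, so rows that repeat a pose let the fingers close. It gives the time, the measured TCP pose, the force and the opening at its end, in the units of the state.
- robot.read_state(): the state, without advancing time (a new reading comes with each control period).
- robot.read_camera(name): name is "scene" or "top" or "wrist"; returns a dict with "color" (420x560x3 uint8, red, green, blue), "mtx" (3x3 intrinsics, pixels), "R" (3x3) and "t" (3): a world point X has camera coordinates R X + t; the wrist camera has in their place "hand_eye" (4x4, takes a point from camera to tool coordinates, whose origin is the TCP and whose axes are the tool frame's). Camera axes: x right, y down, z forward; pixel columns grow to the right and rows downward; lengths in m; the calibration is good to about 2 mm. The wrist camera is an equidistant fisheye: a pixel r from the principal point sees the ray r / f radians off the axis. A picture is of the moment at which its call begins: read the wrist's pose just before it. There is no depth.
- robot.close_job(): hands the job in, once; it reports no verdict.
The state is a dict: "t": time; "q": joint angles; "dq": joint speeds; "joint_torque": joint torques, N m; "tool_pos": TCP position; "orientation": TCP orientation; "force": force on the tool from outside, world axes, zero at the start; "wrist_torque": the same for the moment, N m; "opening": finger opening in m.
Only numpy, scipy, OpenCV 4.12 (cv2) and the standard library are available. Lean on these libraries where they do the work, as an engineer would, in place of code of your own. Each camera call takes 0.05 s, during which the arm holds its last target. There are 200 camera calls.

## Working session

There is one attempt and no reset: what is moved stays moved. The work goes in short steps, Python scripts to look and compute and a shell command to move; the robot and the scene stay as the last step left them, time stands still between calls to the robot, and variables do not carry over. Pictures are saved under pics/ and viewed, about 8 in all and at most 12, crops included, and the job is handed in when it is done.

```bash
ls; mkdir -p pics
python3 - <<'E'
from plant import robot
import cv2, numpy as np
s=robot.read_state(); print(s)
for n in ["scene","top"]:
    c=robot.read_camera(n); cv2.imwrite(f"pics/{n}0.png",c["color"][:,:,::-1]); np.savez(f"pics/{n}0.npz",**{k:v for k,v in c.items()})
    print(n,c["mtx"],c["R"],c["t"])
E
```

```text
pics
{'t': 0.0, 'q': array([-1.19641105e+00,  1.31149703e-01,  1.48928466e+00, -2.82910417e-05,
        1.52300712e+00, -8.53886132e-02]), 'dq': array([ 0.00024321, -0.00141269,  0.00041241, -0.00044572,  0.00070302,
        0.00035315]), 'joint_torque': array([-1.48971944e-04, -5.59847367e+01, -4.91757023e+01,  7.66840624e-02,
        3.58796166e-02, -1.85008685e-04]), 'tool_pos': array([ 0.26605188, -0.53714405,  0.21759135]), 'orientation': array([-1.39119921,  0.86531382, -0.86285804]), 'force': array([-0.49894579,  0.45603313, -0.13880918]), 'wrist_torque': array([0.0463272 , 0.00118438, 0.01390402]), 'opening': 0.09297603483993999}
scene [[399.08646272   0.         277.83681765]
 [  0.         399.08646272 206.46092866]
 [  0.           0.           1.        ]] [[ 0.06301575  0.99797493  0.00866376]
 [ 0.86117474 -0.04998628 -0.50584528]
 [-0.50438783  0.03933723 -0.86258072]] [ 0.03676544 -0.50779148  1.40153319]
top [[453.89036907   0.         282.89580687]
 [  0.         453.89036907 208.4261096 ]
 [  0.           0.           1.        ]] [[ 0.02420906 -0.99968018  0.00731157]
 [-0.99037295 -0.02497947 -0.13615229]
 [ 0.13629139 -0.00394506 -0.99066094]] [-0.10131363  0.62993206  0.96983265]
```

View pics/scene0.png

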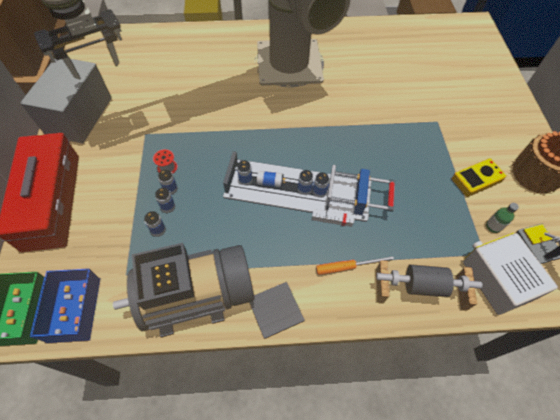

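View pics/top0.png

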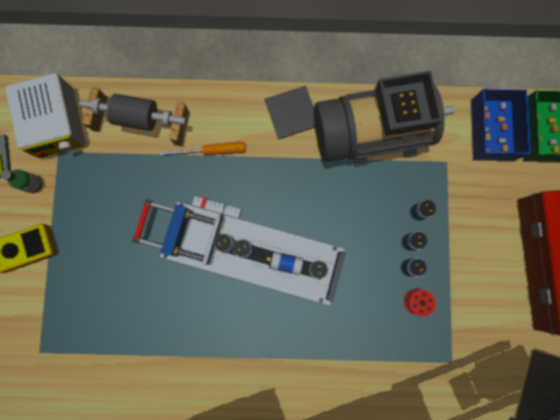

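The scene view shows the jig around (310,190), red bar at (392,195), fallen can at about (268,180). In the top view the jig runs from its end stop (337,274) to the red bar (143,222), and the fallen can's blue band is at (287,262). I'll enlarge the top view and the scene view next.

Run:
```python
import cv2
a=cv2.imread("pics/top0.png")[190:310,125:350]; b=cv2.imread("pics/scene0.png")[145:230,215:405]
a=cv2.resize(a,None,fx=3.5,fy=3.5,interpolation=cv2.INTER_CUBIC)
cv2.imwrite("pics/c1.png",a)
b=cv2.resize(b,None,fx=4,fy=4,interpolation=cv2.INTER_CUBIC); cv2.imwrite("pics/c2.png",b)
```

```text
(no output)
```

View pics/c1.png

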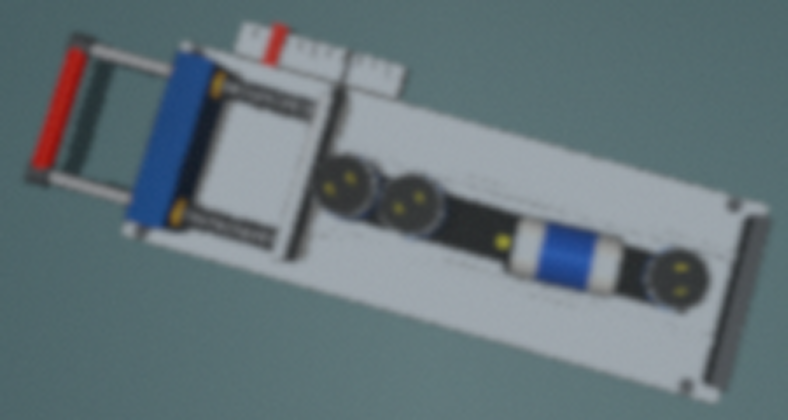

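View pics/c2.png

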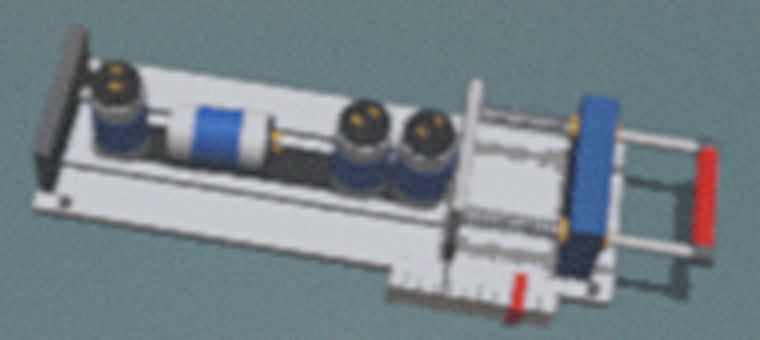

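```bash
cat > h.py <<'E'
import numpy as np
def ray(cam,uv,z):
    R,t,K=cam["R"],cam["t"],cam["mtx"]
    d=R.T@np.linalg.solve(K,[uv[0],uv[1],1]); c=-R.T@t
    return c+d*(z-c[2])/d[2]
def proj(cam,X):
    p=cam["mtx"]@(cam["R"]@np.asarray(X)+cam["t"]); return p[:2]/p[2]
E
python3 - <<'E'
from h import *
T=np.load("pics/top0.npz");S=np.load("pics/scene0.npz")
t=lambda u,v:(125+(u+.5)/3.5-.5,190+(v+.5)/3.5-.5)
s=lambda u,v:(215+(u+.5)/4-.5,145+(v+.5)/4-.5)
P={}
for n,a,b,z in [("bar",(58,108),(706,197),.055),("barR",(77,48),(704,245),.055),("barL",(40,170),(708,150),.055),("mark",(275,45),(517,294),.026),("pointer",(346,68),(450,284),.026),("a",(679,279),(117,85),.082),("b",(412,205),(364,122),.082),("c",(346,185),(431,130),.082),
 ("fband",(569,255),(219,136),.048),("fbase",(617,268),(172,133),.04),("fshoulder",(515,243),(268,141),.04),("tab",(502,241),(276,142),.035),("stopR",(768,215),(42,155),.062),("stopL",(720,385),(80,30),.062)]:
    x,y=ray(T,t(*a),z),ray(S,s(*b),z); print(n,x.round(4)[:2],y.round(4)[:2]); P[n]=(x+y)/2
m=lambda n:P[n][:2]
ax=m("bar")-m("a"); print("yaw bar-a",np.arctan2(ax[1],ax[0]),"c-a",np.arctan2(*(m("c")-m("a"))[::-1]),"fallen",np.arctan2(*(m("fshoulder")-m("fbase"))[::-1]),"bar perp",np.arctan2(*(m("barR")-m("barL"))[::-1])+np.pi/2)
yaw=np.arctan2(ax[1],ax[0]);e=np.array([np.cos(yaw),np.sin(yaw)]);n=np.array([-e[1],e[0]])
for k in P: d=m(k)-m("bar"); print(k,"jig",(d@e+.248).round(4),(d@n).round(4))
E
```

```text
bar [0.5961 0.2244] [0.5962 0.2272]
barR [0.6344 0.215 ] [0.6328 0.2182]
barL [0.557 0.233] [0.5591 0.2363]
mark [0.6437 0.0956] [0.6464 0.0974]
pointer [0.6298 0.0489] [0.6363 0.054 ]
a [ 0.4992 -0.1641] [ 0.502  -0.1606]
b [ 0.5397 -0.0017] [0.5415 0.0021]
c [0.5508 0.0387] [0.5504 0.0457]
fband [ 0.5125 -0.098 ] [ 0.524  -0.0935]
fbase [ 0.5053 -0.1285] [ 0.5141 -0.1256]
fshoulder [ 0.5194 -0.064 ] [ 0.5246 -0.0598]
tab [ 0.5205 -0.0556] [ 0.5223 -0.0541]
stopR [ 0.5398 -0.2203] [ 0.5421 -0.2127]
stopL [ 0.4358 -0.1916] [ 0.4382 -0.1865]
yaw bar-a 1.3293178645479584 c-a 1.3309452268670579 fallen 1.3849393582174774 bar perp 1.3361794243128617
bar jig 0.248 0.0
barR jig 0.248 -0.0385
barL jig 0.2475 0.0391
mark jig 0.1341 -0.0784
pointer jig 0.0875 -0.0775
a jig -0.1517 0.0
b jig 0.0156 0.0
c jig 0.0588 0.0003
fband jig -0.0829 -0.0012
fbase jig -0.1153 -0.0004
fshoulder jig -0.0491 0.0032
tab jig -0.0424 0.0054
stopR jig -0.1947 -0.0522
stopL jig -0.1929 0.0553
```

```bash
cat >> h.py <<'E'
from scipy.spatial.transform import Rotation as Ro
yaw=1.332; e=np.array([np.cos(yaw),np.sin(yaw)]); n=np.array([-e[1],e[0]]); bar=np.array([.5961,.2258])
J=lambda x,y=0: bar+(x-.248)*e+y*n
def tell(robot,tx,ty,tz,ang):
    s=robot.read_state(); R=Ro.from_rotvec(s["orientation"]).as_matrix(); a=np.arctan2(R[1,0],R[0,0])
    tr=(ang-a+np.pi/2)%np.pi-np.pi/2
    print("t",s["t"],"pos",s["tool_pos"].round(4),"xang",a.round(3),"down",R[:,1].round(3),"q6",s["q"][5].round(3),"q1",s["q"][0].round(3),"shift",(np.array([*J(tx,ty),tz])-s["tool_pos"]).round(4),"turn",tr.round(3),"force",s["force"].round(1),"open",s["opening"].round(4))
E
python3 - <<'E'
from h import *
from plant import robot
tell(robot,-.0645,0,.023,yaw+np.pi/2)
tell(robot,.248,0,.031,yaw)
E
```

```text
Traceback (most recent call last):
  File "h.py", line 14, in tell
    print("t",s["t"],"pos",s["tool_pos"].round(4),"xang",a.round(3),"down",R[:,1].round(3),"q6",s["q"][5].round(3),"q1",s["q"][0].round(3),"shift",(np.array([*J(tx,ty),tz])-s["tool_pos"]).round(4),"turn",tr.round(3),"force",s["force"].round(1),"open",s["opening"].round(4))
                                                                                                                                                                                                                                                           ^^^^^^^^^^^^^^^^^^
AttributeError: 'float' object has no attribute 'round'
```

```bash
sed -i 's/s\["opening"\].round(4)/round(s["opening"],4)/' h.py
python3 - <<'E'
from h import *
from plant import robot
tell(robot,-.0645,0,.023,yaw+np.pi/2)
tell(robot,.248,0,.031,yaw)
E
```

```text
t 0.1 pos [ 0.2661 -0.5372  0.2177] xang -1.111 down [-0.001  0.002 -1.   ] q6 -0.085 q1 -1.196 shift [ 0.2561  0.4594 -0.1947] turn 0.872 force [ 0.5 -0.1 -0.3] open 0.0933
t 0.1 pos [ 0.2661 -0.5372  0.2177] xang -1.111 down [-0.001  0.002 -1.   ] q6 -0.085 q1 -1.196 shift [ 0.33    0.763  -0.1867] turn -0.699 force [ 0.5 -0.1 -0.3] open 0.0933
```

```bash
python3 -m inch '[[-1,0.03,0.05,0,0.15],[-1,0.06,0.105,0,0.3],[-1,0.09,0.16,0,0.45],[-1,0.12,0.215,0,0.6],[-1,0.15,0.27,0,0.7],[-1,0.18,0.32,0,0.8],[-1,0.21,0.375,0,0.872],[-1,0.24,0.43,0,0.872]]' 4 && python3 -m inch '[[-1,0.016,0.03,-0.03,0],[-1,0.016,0.03,-0.06,0],[-1,0.016,0.03,-0.08,0],[-1,0.016,0.03,-0.08,0]]'
python3 - <<'E'
from h import *
from plant import robot
import cv2
tell(robot,-.0645,0,.023,yaw+np.pi/2)
s=robot.read_state(); c=robot.read_camera("wrist"); np.savez("pics/w1.npz",pos=s["tool_pos"],ori=s["orientation"],mtx=c["mtx"],he=c["hand_eye"])
cv2.imwrite("pics/w1.png",c["color"][:,:,::-1]); print(c["mtx"],c["hand_eye"])
E
```

```text
t: 1.1
tool_pos: [0.5064, -0.1055, 0.2175]
orientation: [-1.562, 0.188, -0.185]
force: [1.0, -0.6, 0.5]
opening: 0.0932
t: 1.6
tool_pos: [0.5206, -0.0749, 0.1351]
orientation: [-1.562, 0.192, -0.182]
force: [-0.7, 0.5, 0.3]
opening: 0.093
t 1.6 pos [ 0.5206 -0.0749  0.1351] xang -0.238 down [-0.006  0.002 -1.   ] q6 -0.003 q1 -0.24 shift [ 0.0016 -0.0029 -0.1121] turn -0.001 force [-0.7  0.5  0.3] open 0.093
[[325.1922621    0.         278.34222168]
 [  0.         325.1922621  214.16993717]
 [  0.           0.           1.        ]] [[ 9.99999775e-01 -1.12093926e-04  6.61790956e-04  2.53853698e-04]
 [-6.66850552e-04 -2.78193998e-01  9.60524677e-01 -1.66583243e-01]
 [ 7.64372897e-05 -9.60524902e-01 -2.78194010e-01  7.81604791e-02]
 [ 0.00000000e+00  0.00000000e+00  0.00000000e+00  1.00000000e+00]]
```

View pics/w1.png

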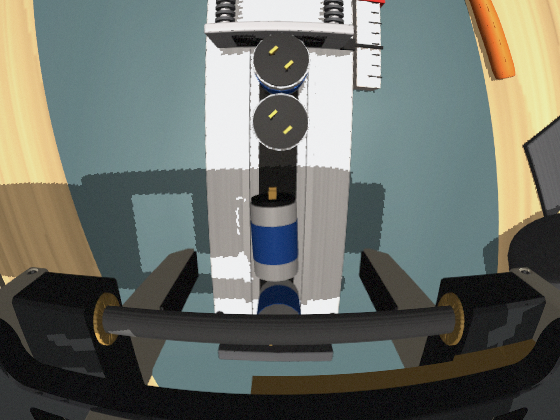

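Wrist view: the fallen can runs from its lid (272,198) to its base rim (274,278), nearly centred, and its axis is aligned with the lane. cap_b's lid is at (280,122).

```bash
cat >> h.py <<'E'
def wray(w,uv,z):
    K=w["mtx"]; d=np.array([(uv[0]-K[0,2])/K[0,0],(uv[1]-K[1,2])/K[1,1]]); r=np.hypot(*d)
    v=np.array([*(d/r*np.sin(r)),np.cos(r)]) if r>0 else np.array([0,0,1.])
    R=Ro.from_rotvec(w["ori"]).as_matrix(); H=w["he"]; v=R@H[:3,:3]@v; c=w["pos"]+R@H[:3,3]
    return (c+v*(z-c[2])/v[2])[:2]
def jig(p): d=np.asarray(p)[:2]-bar; return np.array([d@e+.248,d@n])
E
python3 - <<'E'
from h import *
w=np.load("pics/w1.npz")
for nme,uv,z in [("lidtop",(273,197),.05),("base",(274,280),.045),("bandL",(250,243),.036),("bandR",(299,241),.036),("b",(280,122),.082),("c",(281,62),.082),("mark",(371,1),.026),("pointer",(380,47),.026)]:
    p=wray(w,uv,z); print(nme,p.round(4),jig(p).round(4))
E
```

```text
lidtop [ 0.5209 -0.055 ] [-0.0426  0.0066]
base [ 0.5033 -0.1293] [-0.119   0.0061]
bandL [ 0.4903 -0.0935] [-0.0873  0.0273]
bandR [ 0.5325 -0.1017] [-0.0852 -0.0157]
b [0.5402 0.0011] [0.0165 0.0011]
c [0.5505 0.0408] [0.0575 0.0005]
mark [0.6437 0.0922] [ 0.1294 -0.0779]
pointer [0.6401 0.0484] [ 0.0861 -0.0847]
```

```bash
python3 -m inch '[[-1,-0.001,-0.004,-0.04,0],[-1,-0.001,-0.004,-0.08,0],[-1,-0.001,-0.004,-0.1,0],[-1,-0.001,-0.004,-0.111,0],[-1,-0.001,-0.004,-0.111,0]]' && python3 -m inch '[[1,0,0,0,0],[1,0,0,0,0],[1,0,0,0,0],[1,0,0,0,0],[1,0,0,0,0],[1,0,0,0,0]]' 4
```

```text
t: 2.28
tool_pos: [0.5209, -0.0795, 0.0262]
orientation: [-1.562, 0.19, -0.184]
force: [-0.8, -0.1, -0.2]
opening: 0.0927
t: 3.02
tool_pos: [0.5209, -0.0795, 0.0261]
orientation: [-1.562, 0.19, -0.184]
force: [-0.1, 0.1, -0.4]
opening: 0.0396
```

```bash
python3 -m inch '[[1,0,0,0.005,0],[1,0,0,0.011,0],[1,0.001,0.002,0.018,0],[1,0.002,0.006,0.026,0],[1,0.003,0.01,0.034,0],[1,0.004,0.015,0.042,0],[1,0.005,0.018,0.05,0],[1,0.005,0.018,0.05,0]]'
python3 - <<'E'
from plant import robot
import cv2,numpy as np
c=robot.read_camera("scene"); im=c["color"][110:230,200:400,::-1]; im=cv2.resize(im,None,fx=2,fy=2,interpolation=cv2.INTER_CUBIC)
w=robot.read_camera("wrist")["color"][:,:,::-1][150:350,150:400]; im=cv2.resize(im,(400,240)); w=cv2.resize(w,(400,320))
cv2.imwrite("pics/l1.png",np.vstack([im,w]))
E
```

```text
t: 4.03
tool_pos: [0.5266, -0.0613, 0.0771]
orientation: [-1.562, 0.188, -0.185]
force: [0.3, -0.6, -0.8]
opening: 0.0399
```

View pics/l1.png

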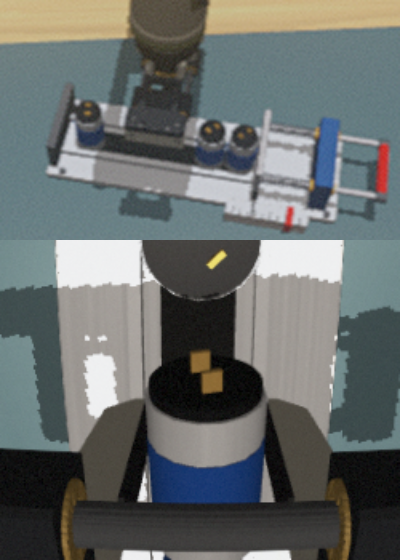

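The can is lifted clear, but its lid, at about (280,244) in the wrist image, still faces mostly forward. It turned only a little in the pads, so it's still near horizontal. I'll set it down and regrip nearer the lid with the lightest force so gravity swings it.

```bash
python3 -m inch '[[1,0,0,-0.015,0],[1,0,0,-0.03,0],[1,0,0,-0.04,0],[1,0,0,-0.045,0],[1,0,0,-0.049,0],[1,0,0,-0.0515,0],[1,0,0,-0.0515,0]]' && python3 -m inch '[[0.1,0,0,0,0],[-0.1,0,0,0,0],[-0.3,0,0,0,0],[-0.3,0.001,0.005,-0.001,0],[-0.3,0.0025,0.0107,-0.002,0],[-0.3,0.0025,0.0107,-0.002,0]]' && python3 -m inch '[[1,0.0,0.0,0,0],[1,0.0,0.0,0,0],[1,0.0,0.0,0,0],[1,0,0,0,0],[1,0,0,0,0]]' 3
python3 - <<'E'
from plant import robot
import cv2,numpy as np
from h import *
tell(robot,0,0,0,0); print(jig(robot.read_state()["tool_pos"]))
E
```

```text
t: 5.0
tool_pos: [0.5267, -0.0617, 0.0253]
orientation: [-1.563, 0.188, -0.185]
force: [2.2, -0.1, 1.9]
opening: 0.0399
t: 5.75
tool_pos: [0.5291, -0.0504, 0.0231]
orientation: [-1.562, 0.188, -0.184]
force: [-0.6, -1.0, -0.7]
opening: 0.0605
t: 6.38
tool_pos: [0.5291, -0.0504, 0.0231]
orientation: [-1.562, 0.188, -0.185]
force: [0.4, -0.6, -0.6]
opening: 0.0396
t 6.375 pos [ 0.5291 -0.0504  0.0231] xang -0.237 down [-0.002  0.001 -1.   ] q6 0.046 q1 -0.192 shift [ 0.0083  0.0353 -0.0231] turn 0.237 force [ 0.4 -0.6 -0.6] open 0.0396
[-0.03623723 -0.0002585 ]
```

```bash
python3 -m inch '[[1,0,0,0.005,0],[1,0,0,0.012,0],[1,0,0,0.02,0],[1,0,0,0.03,0],[1,0,0,0.04,0],[1,0,0,0.05,0],[1,0,0,0.06,0],[1,0,0,0.06,0]]'
python3 - <<'E'
from plant import robot
import cv2,numpy as np
from h import *
tell(robot,0,0,0,0)
w=robot.read_camera("wrist")["color"][:,:,::-1][100:350,130:430]; w=cv2.resize(w,None,fx=2,fy=2)
cv2.imwrite("pics/l2.png",w)
E
```

```text
t: 7.38
tool_pos: [0.5299, -0.0506, 0.0843]
orientation: [-1.563, 0.187, -0.186]
force: [-1.5, -0.0, -1.0]
opening: 0.0401
t 7.375 pos [ 0.5299 -0.0506  0.0843] xang -0.237 down [-0.  0. -1.] q6 0.046 q1 -0.192 shift [ 0.0075  0.0354 -0.0843] turn 0.237 force [-1.5 -0.  -1. ] open 0.0401
```

View pics/l2.png

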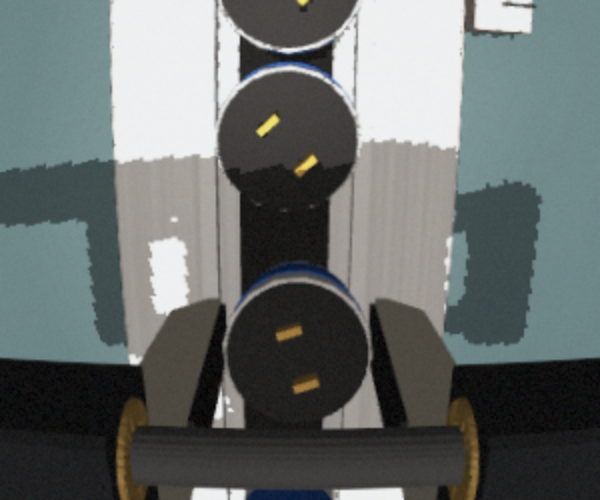

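It's now hanging almost upright: the held lid at crop (300,350) is round, and a thin strip of the blue side shows above it, so the lid leans about 15° toward the clamp. I'll lower it until the base edge touches, then sweep back along the lane to flatten the base.

```bash
python3 -m inch '[[1,0,0,-0.008,0],[1,0,0,-0.014,0],[1,0,0,-0.018,0],[1,-0.001,-0.004,-0.019,0],[1,-0.002,-0.008,-0.0195,0],[1,-0.003,-0.012,-0.0205,0],[1,-0.004,-0.0165,-0.022,0],[1,-0.0045,-0.0185,-0.0225,0]]'
python3 - <<'E'
from plant import robot
import cv2,numpy as np
from h import *
tell(robot,0,0,0,0)
w=robot.read_camera("wrist")["color"][:,:,::-1][100:350,130:430]; w=cv2.resize(w,None,fx=2,fy=2)
cv2.imwrite("pics/l3.png",w)
E
```

```text
t: 8.43
tool_pos: [0.5252, -0.0692, 0.0614]
orientation: [-1.562, 0.187, -0.186]
force: [0.0, 1.4, 4.4]
opening: 0.0397
t 8.425 pos [ 0.5252 -0.0692  0.0614] xang -0.238 down [-0.001  0.001 -1.   ] q6 0.009 q1 -0.228 shift [ 0.0123  0.0541 -0.0614] turn 0.238 force [0.  1.4 4.4] open 0.0397
```

View pics/l3.png

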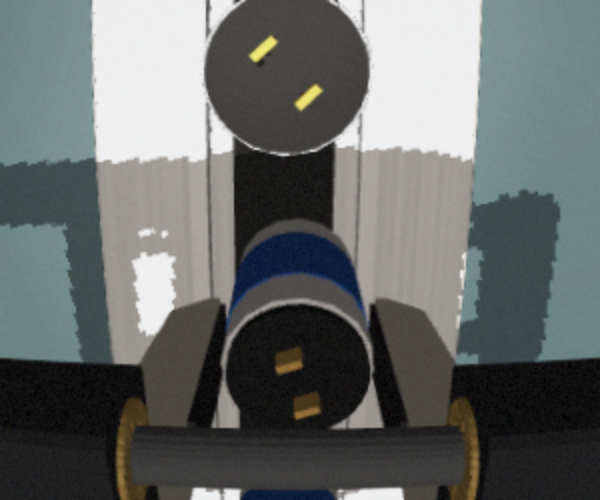

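The base edge at crop (297,220) and the lid edge at (297,302) both come out about 18 mm ahead of the grip axis, so the can is upright and resting on the floor with a 4 N push. Now I'll release it.

```bash
python3 -m inch '[[1,0,0,0.001,0],[0.1,0,0,0.001,0],[0,0,0,0.001,0],[-0.2,0,0,0.001,0],[-0.4,0,0,0.001,0],[-0.4,0,0,0.001,0]]' && python3 -m inch '[[-0.4,0,0,0.05,0],[-0.4,0,0,0.1,0],[-0.4,0,0,0.12,0],[-0.4,0,0,0.12,0]]'
python3 - <<'E'
from plant import robot
import cv2,numpy as np
from h import *
tell(robot,.248,0,.031,yaw)
s=robot.read_state(); c=robot.read_camera("wrist"); np.savez("pics/w2.npz",pos=s["tool_pos"],ori=s["orientation"],mtx=c["mtx"],he=c["hand_eye"])
cv2.imwrite("pics/w2.png",c["color"][:,:,::-1])
E
```

```text
t: 9.22
tool_pos: [0.5252, -0.0693, 0.0624]
orientation: [-1.562, 0.187, -0.186]
force: [-0.5, -0.1, -0.2]
opening: 0.0646
t: 9.72
tool_pos: [0.5262, -0.0696, 0.1838]
orientation: [-1.563, 0.185, -0.188]
force: [-0.5, 0.2, 0.5]
opening: 0.0653
t 9.725 pos [ 0.5262 -0.0696  0.1838] xang -0.238 down [ 0.002 -0.    -1.   ] q6 0.009 q1 -0.228 shift [ 0.0699  0.2954 -0.1528] turn 1.57 force [-0.5  0.2  0.5] open 0.0653
```

View pics/w2.png

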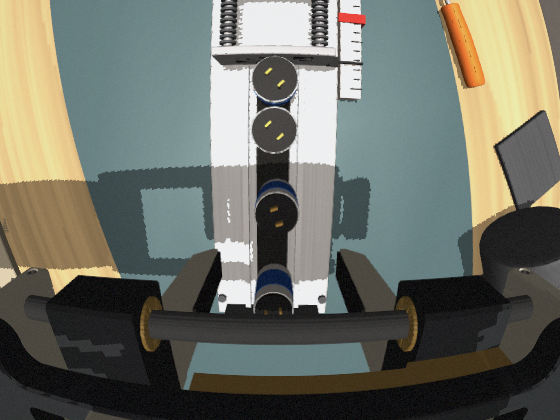

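The can now stands free at (276,212), in line with the other three lids. Next is the clamp. I'll turn by -1.57 so the wrist camera faces the scale side.

```bash
python3 -m inch '[[-0.4,0.009,0.037,0,-0.17],[-0.4,0.018,0.074,0,-0.35],[-0.4,0.027,0.111,0,-0.53],[-0.4,0.036,0.148,0,-0.71],[-0.4,0.045,0.185,0,-0.89],[-0.4,0.054,0.222,0,-1.06],[-0.4,0.063,0.26,0,-1.24],[-0.4,0.07,0.295,0,-1.41]]' && python3 -m inch '[[-0.4,0,0,0,-0.16],[-0.4,0,0,-0.02,-0.16],[-0.4,0,0,-0.04,-0.16],[-0.4,0,0,-0.04,-0.16]]';  python3 - <<'E'
from plant import robot
import cv2,numpy as np
from h import *
w=np.load("pics/w2.npz")
for nme,uv,z in [("lid",(276,212),.082),("b",(274,131),.082),("pointer",(350,64),.026),("mark",(351,18),.026)]: print(nme,jig(wray(w,uv,z)).round(4))
tell(robot,.248,0,.031,yaw)
s=robot.read_state(); c=robot.read_camera("wrist"); np.savez("pics/w3.npz",pos=s["tool_pos"],ori=s["orientation"],mtx=c["mtx"],he=c["hand_eye"])
cv2.imwrite("pics/w3.png",c["color"][:,:,::-1])
E
```

```text
t: 10.78
tool_pos: [0.5938, 0.2266, 0.1781]
orientation: [-1.173, 1.273, -1.268]
force: [1.4, -0.6, -0.9]
opening: 0.0652
t: 11.28
tool_pos: [0.5913, 0.2253, 0.1336]
orientation: [-1.096, 1.391, -1.382]
force: [0.2, -1.3, -0.0]
opening: 0.0651
lid [-0.0531 -0.0007]
b [0.0157 0.001 ]
pointer [ 0.0843 -0.0739]
mark [ 0.1343 -0.0757]
t 11.275 pos [0.5913 0.2253 0.1336] xang -1.812 down [-0.011 -0.002 -1.   ] q6 2.094 q1 0.282 shift [ 0.0048  0.0005 -0.1026] turn 0.002 force [ 0.2 -1.3 -0. ] open 0.0651
```

View pics/w3.png

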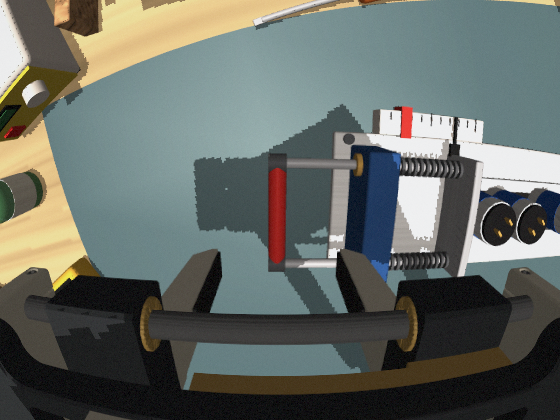

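The red bar is at column 278, rows 168–263, which lines up with the jaws along the lane. The red clip is at (406,122) and the pointer at (456,128).

```bash
python3 - <<'E'
from h import *
w=np.load("pics/w3.npz")
for nme,uv,z in [("barR",(278,160),.055),("barL",(277,266),.055),("pointerbase",(454,148),.026),("pointertip",(457,120),.026),("markC",(406,122),.026),("markTop",(407,107),.026),("markBot",(406,137),.026)]: p=wray(w,uv,z);print(nme,p.round(4),jig(p).round(4))
E
python3 -m inch '[[-0.4,0.004,0.001,-0.03,0],[-0.4,0.004,0.001,-0.06,0],[-0.4,0.004,0.001,-0.085,0],[-0.4,0.004,0.001,-0.1,0],[-0.4,0.004,0.001,-0.1,0]]' && python3 -m inch '[[1,0,0,0,0],[1,0,0,0,0],[1,0,0,0,0],[1,0,0,0,0],[1,0,0,0,0],[1,0,0,0,0]]' 40
```

```text
barR [0.6387 0.2144] [ 0.247  -0.0441]
barL [0.5538 0.2361] [0.248  0.0435]
pointerbase [0.6119 0.0524] [ 0.0833 -0.0563]
pointertip [0.6372 0.0446] [ 0.0817 -0.0828]
markC [0.6437 0.0977] [ 0.1348 -0.0765]
markTop [0.6565 0.094 ] [ 0.1343 -0.0899]
markBot [0.6306 0.1003] [ 0.1342 -0.0632]
t: 11.95
tool_pos: [0.5958, 0.2263, 0.0349]
orientation: [-1.094, 1.391, -1.382]
force: [-0.7, -0.3, -0.4]
opening: 0.065
t: 12.7
tool_pos: [0.5957, 0.2255, 0.035]
orientation: [-1.095, 1.391, -1.383]
force: [-2.3, -5.2, 2.5]
opening: 0.0126
```

```bash
python3 -m inch '[[1,0.001,0.005,0,0],[1,0.0025,0.0105,0,0],[1,0.004,0.016,0,0],[1,0.0055,0.0225,0,0],[1,0.007,0.029,0,0],[1,0.0085,0.035,0,0],[1,0.01,0.0415,0,0],[1,0.0105,0.043,0,0]]' 40 && python3 -m inch '[[1,0,0,0,0],[1,0,0,0,0]]';  python3 - <<'E'
from plant import robot
import cv2,numpy as np
from h import *
s=robot.read_state(); print(jig(s["tool_pos"]))
w=robot.read_camera("wrist")["color"][:,:,::-1]; c=robot.read_camera("scene")["color"][:,:,::-1][160:230,300:400]
t=robot.read_camera("top")["color"][:,:,::-1][185:245,130:250]
cv2.imwrite("pics/full4.png",w); w=cv2.resize(w[80:260,330:560],None,fx=2.6,fy=2.6,interpolation=cv2.INTER_CUBIC)[:,:598]
z=np.zeros((600,598,3),np.uint8); z[:w.shape[0]]=w[:600]; print(w.shape)
c=cv2.resize(c[25:65,10:60],(150*1,120)); z[470:590,:150]=c; t=cv2.resize(t,(240,120)); z[470:590,200:440]=t
cv2.imwrite("pics/l4.png",z)
E
```

```text
t: 13.7
tool_pos: [0.606, 0.2663, 0.0349]
orientation: [-1.099, 1.39, -1.386]
force: [-3.1, -10.9, 5.5]
opening: 0.0127
t: 13.95
tool_pos: [0.6054, 0.2639, 0.0349]
orientation: [-1.102, 1.39, -1.389]
force: [-5.3, -10.1, 6.4]
opening: 0.0128
[ 2.87273527e-01 -5.62879087e-05]
(468, 598, 3)
```

View pics/l4.png

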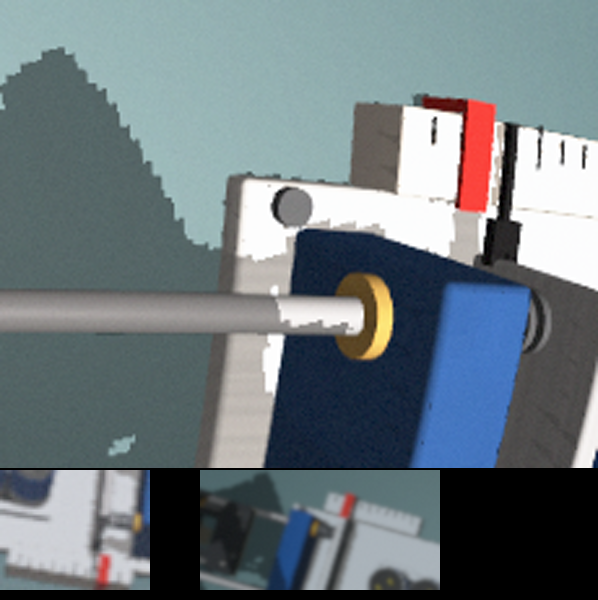

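In the wrist crop the pointer is at x≈508 and the red clip centre at ≈477, with the 10 mm clip about 30 px wide. That leaves roughly 8 mm still to pull. The arm also sags about 2.5 mm under the spring.

```bash
python3 -m inch '[[1,0.001,0.004,0,0],[1,0.0017,0.007,0,0],[1,0.0025,0.01,0,0],[1,0.0025,0.01,0,0],[1,0.0025,0.01,0,0]]';  python3 - <<'E'
from plant import robot
import cv2,numpy as np
from h import *
s=robot.read_state(); print(jig(s["tool_pos"]))
c=robot.read_camera("wrist"); np.savez("pics/w5.npz",pos=s["tool_pos"],ori=s["orientation"],mtx=c["mtx"],he=c["hand_eye"])
w=c["color"][:,:,::-1]; c=robot.read_camera("scene")["color"][:,:,::-1]; t=robot.read_camera("top")["color"][:,:,::-1]
cv2.imwrite("pics/s5.png",c); cv2.imwrite("pics/t5.png",t)
k=dict(interpolation=cv2.INTER_CUBIC)
a=cv2.resize(w[100:200,460:560],(400,400),**k); b=cv2.resize(c[190:230,320:360],(400,400),**k); d=cv2.resize(t[190:215,190:240],(800,200*2)[:2],**k)[:200*2]
z=np.zeros((600,800,3),np.uint8); z[:400,:400]=a; z[:400,400:]=b; z[400:]=cv2.resize(t[193:218,190:290],(800,200),**k)
cv2.imwrite("pics/l5.png",z)
E
```

```text
t: 14.72
tool_pos: [0.6074, 0.2715, 0.0349]
orientation: [-1.106, 1.39, -1.392]
force: [-6.0, -10.8, 6.6]
opening: 0.0131
[ 2.95094077e-01 -1.37788314e-04]
```

View pics/l5.png

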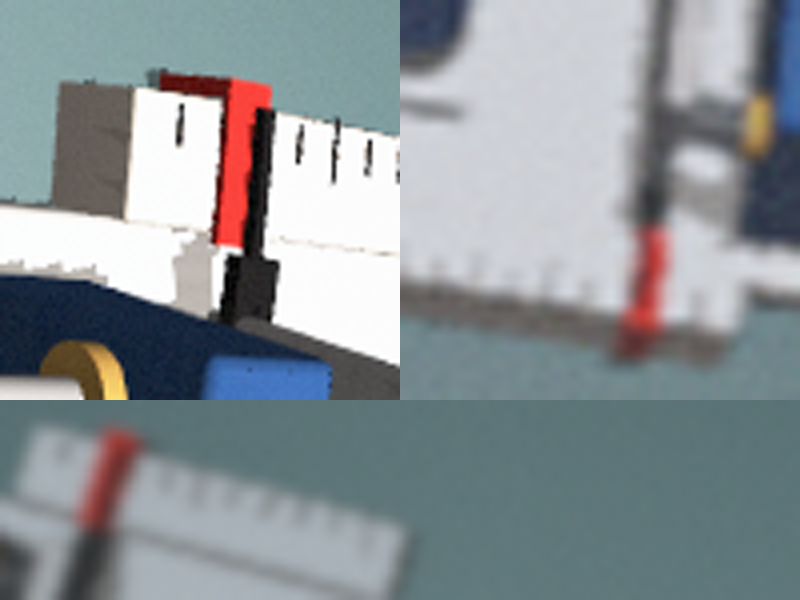

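The wrist crop shows the pointer at x≈262 over the right part of the red clip (centre ≈248), and the scene crop shows it nearly in line with the clip. Allowing for parallax it's about 2 mm short, so I'll pull 2 mm more and check.

```bash
python3 -m inch '[[1,0.0007,0.003,0,0],[1,0.0011,0.0046,0,0],[1,0.0011,0.0046,0,0],[1,0.0011,0.0046,0,0],[1,0.0011,0.0046,0,0],[1,0.0011,0.0046,0,0]]';  python3 - <<'E'
from plant import robot
import cv2,numpy as np
from h import *
s=robot.read_state(); print(jig(s["tool_pos"]))
c=robot.read_camera("wrist"); np.savez("pics/w6.npz",pos=s["tool_pos"],ori=s["orientation"],mtx=c["mtx"],he=c["hand_eye"])
w=c["color"][:,:,::-1]; c=robot.read_camera("scene")["color"][:,:,::-1]
k=dict(interpolation=cv2.INTER_CUBIC)
z=np.zeros((600,800,3),np.uint8); z[:400,:400]=cv2.resize(w[100:180,480:560],(400,400),**k); z[:400,400:]=cv2.resize(c[185:225,325:365],(400,400),**k); z[400:]=cv2.resize(c[145:215,165:445],(800,200),**k)
cv2.imwrite("pics/l6.png",z)
E
```

```text
t: 15.62
tool_pos: [0.6079, 0.2735, 0.0349]
orientation: [-1.11, 1.39, -1.395]
force: [-5.0, -11.4, 7.2]
opening: 0.0129
[ 2.97116996e-01 -1.39760441e-04]
```

I've hit the viewer limit, so I'll check the pointer against the clip numerically.

Run:
```python
from plant import robot
import cv2,numpy as np
from h import *
s=robot.read_state(); c=robot.read_camera("wrist"); im=c["color"].astype(int)
w=dict(pos=s["tool_pos"],ori=s["orientation"],mtx=c["mtx"],he=c["hand_eye"]); print(s["t"],jig(s["tool_pos"]),s["force"])
R,G,B=im[...,0],im[...,1],im[...,2]
for r in range(116,164,4):
    red=[x for x in range(490,560) if R[r,x]>150 and G[r,x]<90]; dk=[x for x in range(490,560) if max(im[r,x])<70]
    o=[r]
    if red: o+=["red",red[0],red[-1],[jig(wray(w,(x,r),.026)).round(4).tolist() for x in (red[0]-.5,red[-1]+.5)]]
    if dk: o+=["dark",dk[0],dk[-1],jig(wray(w,((dk[0]+dk[-1])/2,r),.0293)).round(4).tolist()]
    print(*o)
# ASCII of scene around the clip
c=robot.read_camera("scene")["color"].astype(int); p=proj(robot.read_camera("scene"),[.645,.0965,.026]); print(p)
u,v=p.round().astype(int)
for y in range(v-9,v+7): print(y,"".join("R" if a[0]>a[1]+60 else "#" if max(a)<80 else "+" if max(a)<140 else "." for a in c[y,u-12:u+13]), u-12)
```

```text
15.725 [ 2.97112209e-01 -1.12766438e-04] [ -5.37578739 -11.58013846   6.57741113]
116
120 red 519 522 [[0.1392, -0.0898], [0.1352, -0.0903]]
124 red 519 528 [[0.139, -0.0871], [0.1289, -0.0883]]
128 red 519 522 [[0.1388, -0.0845], [0.1348, -0.0849]] dark 506 527 [0.1438, -0.0842]
132 red 518 521 [[0.1395, -0.0817], [0.1355, -0.0821]] dark 506 545 [0.1347, -0.0825]
136 red 518 521 [[0.1392, -0.079], [0.1353, -0.0794]] dark 516 553 [0.1251, -0.0808]
140 red 518 521 [[0.1389, -0.0764], [0.135, -0.0767]] dark 522 544 [0.1264, -0.0779]
144 red 517 520 [[0.1396, -0.0736], [0.1356, -0.0739]] dark 522 544 [0.126, -0.0752]
148 red 517 526 [[0.1393, -0.0709], [0.1292, -0.0718]] dark 521 525 [0.136, -0.0716]
152 red 517 520 [[0.1389, -0.0682], [0.1349, -0.0685]] dark 521 525 [0.1356, -0.069]
156 red 516 519 [[0.1395, -0.0655], [0.1356, -0.0658]] dark 521 524 [0.1357, -0.0662]
160 red 516 519 [[0.1391, -0.0628], [0.1351, -0.0631]] dark 520 524 [0.1358, -0.0635]
[343.47516374 217.66499378]
209 .............+##++....+++ 331
210 .............+##++....++# 331
211 ............++##+.....++# 331
212 .............+++......++# 331
213 .............R+.......+++ 331
214 .............RR.........+ 331
215 .............RR.......... 331
216 ............RRR.......... 331
217 ............RRR.......... 331
218 ............RRR.......... 331
219 ............RRR.........+ 331
220 +++++.......RRR.........+ 331
221 ++++++++++.RRRR.........+ 331
222 +++++++++++RRRR...+...... 331
223 +++++++++++++++++++++++++ 331
224 .+++++++++++++++++++++++. 331
```

Run:
```python
from plant import robot
import cv2,numpy as np
from h import *
cam=robot.read_camera("scene"); c=cam["color"][:,:,::-1].copy(); a=cv2.imread("pics/scene0.png")
for nme,x in [("a",-.1517),("b",.0156),("c",.0588)]:
    u,v=proj(cam,[*J(x),.06]).round().astype(int)
    m=cv2.matchTemplate(c[v-20:v+21,u-20:u+21],a[v-12:v+13,u-10:u+11],cv2.TM_CCOEFF_NORMED); _,s,_,l=cv2.minMaxLoc(m); print(nme,round(s,3),l,"expect (10,8)")
u,v=proj(cam,[*J(.0156),.06]).round().astype(int); T=a[v-12:v+13,u-10:u+11]
u,v=proj(cam,[*J(-.053),.06]).round().astype(int)
m=cv2.matchTemplate(c[v-20:v+21,u-20:u+21],T,cv2.TM_CCOEFF_NORMED); _,s,_,l=cv2.minMaxLoc(m); print("fallen as b",round(s,3),l)
s=robot.read_state();print(s["t"],s["tool_pos"],s["force"])
```

```text
a 0.997 (10, 8) expect (10,8)
b 0.997 (10, 8) expect (10,8)
c 0.924 (10, 8) expect (10,8)
fallen as b 0.938 (8, 8)
15.925 [0.60785027 0.27350879 0.03491794] [ -4.41132625 -11.46611345   7.63732957]
```

All four cans are standing, the pointer is over the clip and the hold is steady, so I'm handing it in.

```bash
python3 -c "
from plant import robot
print(robot.close_job())"
```

```text
the job is handed in; nothing more can be done
None
```

The fallen capacitor is standing upright in the lane again, and I handed the job in at about 16 s with the gripper holding the clamp at the red mark. No verdict was reported.

- **Capacitor:** I gripped it near the lid with the lightest force so it swung upright as I lifted it. I then flattened its base on the lane floor and released it. The first grip, nearer its middle, barely turned it, so I set it down and regripped. It stands at about x = -0.053 m, y ≈ 0 in the jig frame.
- **Clamp:** I gripped the red bar at 40 N and pulled it about 49.5 mm. The pull at the wrist reads about 12 N and is steady.
- **Pointer:** The last wrist image has the needle inside the red clip's 10 mm, with red visible on both sides of it. The offset from the middle is between -1.2 and +1.8 mm, depending on the needle height assumed; the limit is 5 mm. My earlier estimates of the distance to the mark disagreed, from 43 to 52 mm, so I set the final pull from close-up images.
- **Other capacitors:** In the final scene image, cap_a, cap_b and cap_c match their starting pictures with no shift, and the restored one matches an upright can.
- **Not checked:** I reached the limit of 12 pictures, so the last pointer and capacitor checks were done by image code, not by eye. I didn't check the waiting capacitors, spool and screwdriver at the end; no move went near them.

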